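Seat the batten and clamp it through the guard window

TASK

Get the batten ready for work: with the fingertips, push it by its free end along the channel of the jig until its other end is fully up against the end stop, then reach down through the window in the grey guard and press the clamp lever all the way down so that it stays down, without touching the guard. Slide the batten only, never lift or carry it, leave the other things on the bench and jig where they are, and finish with the hand clear of everything.

Things in the scene. Friction and masses are not known exactly. Their poses are not given: they have to be found in the camera images.
- jig: plywood clamping jig fixed to the bench, base 250 (x) x 420 (y) x 12 thick; origin at the centre of its underside, on the bench; x away from the robot at yaw 0, z up. A straight channel runs along its y axis at x = 0, 40 wide between two wooden walls 16 high above the base (wall x from 20 to 34 either side, y from -180 to +50). The end stop closes it at y = -170; the other (+y) end is open and clear
- guard: grey sheet-metal guard fixed on the jig, same origin and axes as the jig: a level roof 4 thick, top 112 above the bench, x from -125 to +90 and y from -165 to -5, on four 12 mm legs at its corners, with a closed front skirt. It must not be touched
- window (a point): centre of the rectangular window in the guard's roof, at the roof's upper face (jig x = -55, y = -85); the opening measures 90 along jig x and 110 along jig y; axes as the jig's
- stop_face (a point): middle of the end stop's face, where the batten's head must come to rest (jig y = -170, 26 above the bench)
- batten_head (a point): centre of the end face of the loose pine batten that faces the end stop. The batten is 36 wide, 240 long, 28 high, about 0.16 kg, and lies in the channel on the base (underside 12 above the bench, top 40). It starts 35 to 90 mm short of the stop
- batten_tail (a point): centre of the batten's free end face (the +y end in the jig), 26 above the bench; the face to push on, towards the jig's -y. Sliding takes about 1 to 2 N
- paddle (a point): middle of the upper face of the clamp lever's black paddle, 36 (jig x) x 46 (jig y), 8 thick, under the middle of the window about 14 below the roof's upper face; the lever's hinge runs along jig y, 115 mm behind the paddle (towards jig +x)
- clamp_lever (a joint): angle of the clamp lever: 0 fully up, 0.22 rad fully down (starts at 0 to 0.05). Pressing down on the paddle increases it; the paddle drops about 25 mm over the whole stroke. It moves at about 4 N on the paddle, stays wherever it is left, and stops firmly when its rubber roller meets the batten, at about 0.215
- offcut: short wooden offcut, 55 x 35 x 22, lying loose on the jig's base, in front of the channel (mm); to be left alone
- mixing_cup: white plastic cup, 56 across, 52 high, standing on the jig's base behind the channel (mm); to be left alone
- sanding_block: cork sanding block 60 x 110 x 32 on the bench to the right (mm); to be left alone
- filler_jar: jar 80 across, 90 high, on the bench to the left (mm); to be left alone
- spray_can: metal can 60 across, 170 high, on the bench to the right (mm); to be left alone
- screwdriver: screwdriver lying on the bench to the left (mm); to be left alone
- glue_brush: brush lying on the bench to the right (mm); to be left alone
Mind the look-alikes: they are no part of the job. Leave any purple look-alike of the part that bears batten_head alone.

How it is judged:
By the outcome, as a careful person would: the job done as asked, in the order asked, and still so for the second after the job is handed in, with the robot touching nothing.
It also fails if it takes over 45 s, if anything falls off the work surface, if the arm or the gripper's body presses on something with over 40 N, if the wrist force passes 120 N, or if a joint passes its speed limit or range.

ROBOT

A 7-joint arm with a two-finger parallel gripper is mounted at the origin on the work surface. World frame = base frame: x ahead of the robot, y to its left, z up, the work surface at z = 0. Lengths are in m, angles in rad, forces in N, time in s.
With the tool pointing down it reaches from about 0.4 to 0.925 m from the base axis. Payload 5.6 kg.
Tool frame: the origin (TCP) lies midway between the tips of the shut fingers; the grasp point (between the pads) lies behind it (grip_depth is the z of the grasp point in the tool frame, in m); z points along the fingers, y is the line along which they close (so a half turn about z gives the same grasp; the last joint's range is limited). The gripper opens to 85 mm and grips with 20 to 120 N. Pads are 22 mm wide; open, the fingers measure 114 mm over their backs; the gripper's body (76 mm by 85 mm) begins 54 mm behind the grasp point. The pads swing forward as they close: fully open they stand 13 mm farther back than shut.
Start: joints at [1.178, 0.468, -0.012, 1.603, 0.006, 1.071, -0.056], TCP at [0.223, -0.611, 0.231] pointing down, gripper open.
Joint ranges: [-2.53, 2.53], [-0.31, 2.02], [-1.57, 1.55], [0.28, 2.44], [-1.29, 4.43], [0.15, 1.84], [-2.92, 2.92]. Speed limits (rad/s): [2.57, 2.57, 3.14, 3.14, 3.14, 3.14, 3.14].

INTERFACE

Orientations are given as a unit quaternion [w, x, y, z].
In Python, from bench import * gives the robot as it stands.
- The arm moves only by the tool servo_tool, never from a script. Its arguments are lists of equal length, an entry for each row: "fingers": the closure, from 0 (fully open) to 1 (shut); "offset": the shift along the tool's x, y, z in units of 25 mm (1.0 is 25 mm), a list of three; "dr": the turn, a rotation vector about the tool's x, y, z in units of 6 degrees (1.0 is 6 degrees), a list of three. In form: {"fingers": [fingers, ...], "offset": [[dx, dy, dz], ...], "dr": [[ax, ay, az], ...]}. A call has 1 to 10 rows; each row is the pose to reach, as a shift and turn from the pose commanded when the call began, along the tool's axes at that moment; what a row does not reach only later rows make up. A row lasts 1/12 s, in which the tool goes at most 41.7 mm and 7.16 degrees, less where a joint would pass 70% of its speed; a pose out of reach is approached as far as the arm can. A call with a gripper value outside its range is refused whole. The fingers move at their own pace and stop on an object; the grip force is fixed at half the most. Time passes only in rows, so rows that repeat a pose let the fingers close. It gives the time, the measured TCP pose, the force and the opening at its end, in the units of the state.
- get_state(): the state, without advancing time (a new reading comes with each control period).
- get_image(name): name is "scene" or "top"; returns the picture (480x640x3 uint8, blue, green, red); there is no depth.
- camera_params(name): a dict with "camera_matrix" (3x3 intrinsics, pixels), "camera_from_world" (4x4, takes a point from world to camera coordinates). Camera axes: x right, y up, looking along -z (the intrinsics and any distortion apply to the point x, -y, -z); pixel columns grow to the right and rows downward; lengths in m; the calibration is good to about 2 mm. A picture is of the moment at which its call begins. camera_params takes no time and is no camera call.
- finish_job(): hands the job in, once; it reports no verdict.
The state is a dict: "time": time; "joint_positions": joint angles; "joint_vel": joint speeds; "joint_torque": joint torques, N m; "position": TCP position; "orientation": TCP orientation; "ft_force": force on the tool from outside, world axes, zero at the start; "ft_torque": the same for the moment, N m; "finger_gap": finger opening in m.
Only numpy, scipy, OpenCV 4.12 (cv2) and the standard library are available. Lean on these libraries where they do the work, as an engineer would, in place of code of your own. Each camera call takes 0.05 s, during which the arm holds its last target. There are 200 camera calls.

## Working session

There is one attempt and no reset: what is moved stays moved. The work goes in short steps, Python scripts to look and compute and a tool call to move; the robot and the scene stay as the last step left them, time stands still between calls to the robot, and variables do not carry over. Pictures are saved under pics/ and viewed, on a budget of 10 in all, crops included, one or two more only if the job needs it, and the job is handed in when it is done.

Besides the shell and the picture viewer there is one more tool, called after "Request:" as name(argument=value, ...) on one line, values as JSON. servo_tool: Moves the arm, as the interface text tells. Its arguments: {"type":"object","properties":{"fingers":{"type":"array","items":{"type":"number"}},"offset":{"type":"array","items":{"type":"array","items":{"type":"number"}}},"dr":{"type":"array","items":{"type":"array","items":{"type":"number"}}}},"required":["fingers","offset","dr"]}

```bash
mkdir -p pics
python3 - <<'E'
from bench import *
import cv2
for n in("scene","top"):
    cv2.imwrite(f"pics/{n}0.png",get_image(n)); p=camera_params(n); print(n,p)
s=get_state();print({k:s[k] for k in("time","position","orientation","ft_force","finger_gap")})
E
```

```text
scene {'camera_matrix': array([[497.03687598,   0.        , 320.36105273],
       [  0.        , 497.03687598, 238.27187845],
       [  0.        ,   0.        ,   1.        ]]), 'camera_from_world': array([[-0.82070075,  0.57089321, -0.02304842,  0.38958606],
       [-0.34979964, -0.47014831,  0.81030906,  0.07847573],
       [ 0.45176376,  0.67308358,  0.58554931, -1.55677645],
       [ 0.        ,  0.        ,  0.        ,  1.        ]])}
top {'camera_matrix': array([[434.5101395 ,   0.        , 323.48776261],
       [  0.        , 434.5101395 , 245.80335175],
       [  0.        ,   0.        ,   1.        ]]), 'camera_from_world': array([[-2.39483060e-02, -9.99708316e-01, -3.12446013e-03,
        -3.30146752e-02],
       [ 9.94259252e-01, -2.41435556e-02,  1.04238326e-01,
        -4.31839188e-01],
       [-1.04283357e-01, -6.10192065e-04,  9.94547439e-01,
        -1.35192286e+00],
       [ 0.00000000e+00,  0.00000000e+00,  0.00000000e+00,
         1.00000000e+00]])}
{'time': 0.1, 'position': array([ 0.22252275, -0.61020388,  0.23042841]), 'orientation': array([-7.55726043e-04,  9.84750384e-01,  1.73971456e-01, -2.06246236e-04]), 'ft_force': array([-0.59948424,  0.59241516, -0.74651836]), 'finger_gap': 0.08585666327947532}
```

View pics/scene0.png

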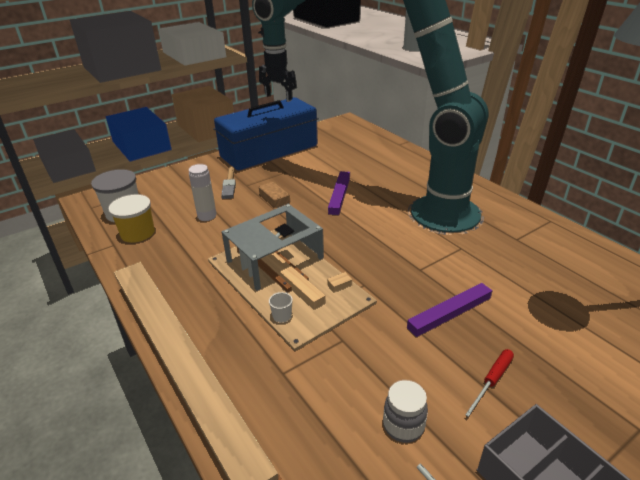

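View pics/top0.png

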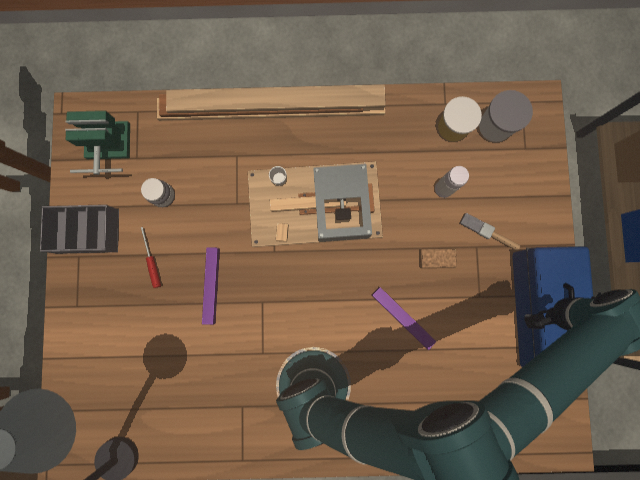

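The top view shows the jig at about x 249-382, y 163-246, with the guard on its right half. The batten's free end is at about (270,205). Next I'll enlarge both views.

Run:
```python
import cv2
a=cv2.imread("pics/top0.png")[155:255,240:390];cv2.imwrite("pics/tc.png",cv2.resize(a,None,fx=5,fy=5,interpolation=cv2.INTER_CUBIC))
a=cv2.imread("pics/scene0.png")[200:348,205:380];cv2.imwrite("pics/sc.png",cv2.resize(a,None,fx=4,fy=4,interpolation=cv2.INTER_CUBIC))
```

```text
(no output)
```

View pics/tc.png

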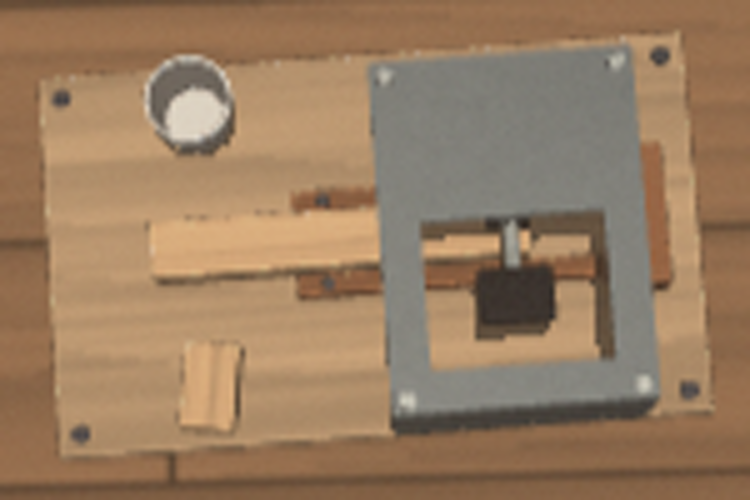

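View pics/sc.png

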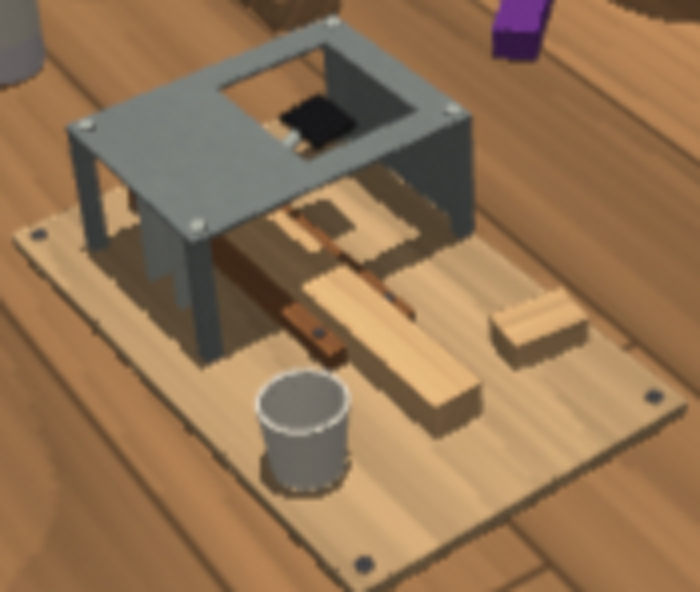

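The crops give these positions:
- **Top crop:** roof corners at (370,65), (630,45), (657,400) and (391,417). The window runs from (421,221) to (615,356). The batten tail edge goes from (150,222) to (153,278), and the paddle is around (514,293).
- **Scene crop:** tail top corners at (435,410) and (482,382), and paddle corners at (280,118), (318,94), (357,128) and (312,158).

I'll fit the jig pose from both views.

```bash
cat > h.py <<'E'
from bench import *
import numpy as np
from scipy.optimize import least_squares
from scipy.spatial.transform import Rotation as R
P={n:camera_params(n) for n in("top","scene")}
def proj(n,X):
    X=np.atleast_2d(X);T=P[n]["camera_from_world"];c=X@T[:3,:3].T+T[:3,3]
    q=np.c_[c[:,0],-c[:,1],-c[:,2]]@P[n]["camera_matrix"].T
    return q[:,:2]/q[:,2:]
def tri(ut,us):
    return least_squares(lambda X:np.r_[proj("top",X)[0]-ut,proj("scene",X)[0]-us],[.55,-.05,.05])
def tc(p):return np.array([240,155])+(np.array(p)+.5)/5-.5
def sc(p):return np.array([205,200])+(np.array(p)+.5)/4-.5
E
python3 - <<'E'
from h import *
J=np.array([[90,-5,112],[90,-165,112],[-125,-165,112],[-125,-5,112],[125,210,12],[125,-210,12],[-125,-210,12],[-125,210,12],[-10,-30,112],[-10,-140,112],[-100,-140,112],[-100,-30,112]])/1e3
U=tc([(370,65),(630,45),(657,400),(391,417),(40,82),(681,33),(713,410),(62,455),(421,221),(604,209),(615,356),(429,370)])
K=np.array([[90,-165,112],[90,-5,112],[-125,-5,112],[-125,-165,112],[125,-210,12],[-125,210,12]])/1e3
V=sc([(68,128),(195,242),(470,118),(333,20),(13,240),(687,405)])
W=lambda q,X:X@R.from_euler('z',q[2]).as_matrix().T+[q[0],q[1],q[3]]
f=lambda q:np.r_[(proj("top",W(q,J))-U).ravel(),(proj("scene",W(q,K))-V).ravel()]
r=least_squares(f,[.6,-.05,0,0],loss='soft_l1');print(r.x,np.degrees(r.x[2]),f(r.x).reshape(-1,2).round(1).tolist())
q=r.x;np.save("q.npy",q)
inv=lambda X:(np.array(X)-[q[0],q[1],0])@R.from_euler('z',q[2]).as_matrix()
for nm,a,b in[("tail+x top",(150,222),(435,410)),("tail-x top",(154,276),(482,382)),("paddle",(514,291),(318,124)),("padcorner far right",(550,266),(280,118)),("roof",(370,65),(195,242))]:
    t=tri(tc(a),sc(b));print(nm,t.x,"jig",inv(t.x).round(4),t.cost)
for nm,X in[("tail0",[0,.07,.026]),("stoptail",[0,.07,.04]),("window",[-.055,-.085,.112])]:print(nm,W(q,np.array(X)))
E
```

```text
[ 0.57040508 -0.01669003  0.04704779 -0.00289544] 2.6956395885911086 [[-0.6, -0.2], [0.2, 0.1], [0.7, -0.5], [0.1, -0.1], [-0.4, -0.7], [0.0, 0.1], [0.1, 0.6], [-0.7, 0.9], [-0.2, 0.5], [-0.2, 0.3], [0.0, 0.6], [0.3, 0.4], [-0.8, 0.4], [-1.0, 1.2], [0.3, 0.1], [0.2, -0.2], [-1.0, -0.8], [0.1, -0.1]]
tail+x top [0.58130384 0.12425375 0.03786128] jig [0.0175 0.1403 0.0379] 0.127312459767997
tail-x top [0.5458129  0.12220832 0.03972449] jig [-0.018   0.1399  0.0397] 0.257472430686626
paddle [ 0.52099508 -0.10212257  0.0943358 ] jig [-0.0534 -0.083   0.0943] 0.21084881094230187
padcorner far right [ 0.53663742 -0.1248357   0.09300351] jig [-0.0388 -0.1064  0.093 ] 0.052974322248389875
roof [ 0.65806243 -0.01851144  0.11119832] jig [ 0.0875 -0.0059  0.1112] 0.2080380782995123
tail0 [0.56711295 0.05323251 0.02310456]
stoptail [0.56711295 0.05323251 0.03710456]
window [ 0.51946352 -0.10418265  0.10910456]
```

Request:
servo_tool(fingers=[1, 1, 1, 1, 1, 1, 1, 1, 1, 1], offset=[[0, 0, -1.5], [0.5, -0.5, -2], [2.3, -2.4, -2], [3.4, -3.6, -2], [4.6, -4.8, -2], [5.7, -6.0, -2], [6.8, -7.2, -2], [7.9, -8.4, -2], [9.0, -9.5, -2], [10.1, -10.7, -2]], dr=[[0, 0, 0], [0, 0, 0.3], [0, 0, 0.6], [0, 0, 1], [0, 0, 1.4], [0, 0, 1.8], [0, 0, 2.2], [0, 0, 2.6], [0, 0, 2.89], [0, 0, 2.89]])

```text
time: 0.93
position: [0.3619, -0.2863, 0.2812]
orientation: [0.0, 1.0, 0.023, -0.0]
ft_force: [1.0, -0.3, -1.1]
finger_gap: -0.0003
```

```bash
cat > st.py <<'E'
from h import *
import sys
# st.py jx jy z : offset (units) from current pose to jig point, target yaw = jig yaw
s=get_state();q=np.load("q.npy");p=s["position"];o=s["orientation"]
M=R.from_quat([o[1],o[2],o[3],o[0]]).as_matrix()
Jr=R.from_euler('z',q[2]).as_matrix();O=np.array([q[0],q[1],0])
print("t",round(s["time"],2),"p",p.round(4),"jig",((p-O)@Jr*1e3).round(1),"F",s["ft_force"].round(2),"gap",round(s["finger_gap"],4))
if len(sys.argv)>3:
    T=O+Jr@np.array(list(map(float,sys.argv[1:4])));g=Jr@np.diag([1,-1,-1.])
    print("offset",(M.T@(T-p)/.025).round(3),"dr",np.degrees(R.from_matrix(M.T@g).as_rotvec()/6).round(3))
E
python3 st.py 0 0.19 0.15; python3 -c "
import bench;print([ (n,getattr(bench,n)) for n in dir(bench) if 'grip' in n.lower()])"
```

```text
t 0.93 p [ 0.3619 -0.2863  0.2812] jig [-220.9 -259.5  281.2] F [ 1.01 -0.28 -1.14] gap -0.0003
offset [  8.812 -17.995   5.242] dr [ 0.002  0.002 -0.014]
[('grip_depth', -0.0187)]
```

Request:
servo_tool(fingers=[1, 1, 1, 1, 1, 1, 1, 1, 1, 1], offset=[[0.6, -1.2, 0], [1.2, -2.4, 0], [1.8, -3.6, 0], [2.4, -4.8, 0], [3.0, -6.0, 0], [3.6, -7.2, 0], [4.2, -8.4, 0], [4.8, -9.6, 0], [5.4, -10.8, 0], [6, -12, 0]], dr=[[0, 0, 0], [0, 0, 0], [0, 0, 0], [0, 0, 0], [0, 0, 0], [0, 0, 0], [0, 0, 0], [0, 0, 0], [0, 0, 0], [0, 0, 0]])

```text
time: 1.77
position: [0.4976, 0.0198, 0.2811]
orientation: [0.0, 1.0, 0.023, -0.0]
ft_force: [-0.0, 0.1, 0.4]
finger_gap: -0.0
```

```bash
python3 st.py 0 0.185 0.026
```

```text
t 1.77 p [0.4976 0.0198 0.2811] jig [-71.1  39.9 281.1] F [-0.01  0.07  0.42] gap -0.0
offset [ 2.845 -5.806 10.202] dr [ 0.002  0.003 -0.001]
```

Request:
servo_tool(fingers=[1, 1, 1, 1, 1, 1, 1, 1, 1, 1], offset=[[0.7, -1.4, 0], [1.4, -2.8, 0], [2.1, -4.3, 0], [2.85, -5.8, 1], [2.85, -5.8, 2.5], [2.85, -5.8, 4], [2.85, -5.8, 5.5], [2.85, -5.8, 7], [2.85, -5.8, 8], [2.85, -5.8, 8]], dr=[[0, 0, 0], [0, 0, 0], [0, 0, 0], [0, 0, 0], [0, 0, 0], [0, 0, 0], [0, 0, 0], [0, 0, 0], [0, 0, 0], [0, 0, 0]])

```text
time: 2.6
position: [0.5575, 0.1649, 0.0753]
orientation: [0.001, 1.0, 0.024, -0.005]
ft_force: [-1.1, -0.5, -0.9]
finger_gap: 0.0001
```

```bash
python3 st.py 0 0.185 0.026
python3 - <<'E'
from bench import *
import cv2
a=get_image("scene")[200:348,205:380];cv2.imwrite("pics/s2.png",cv2.resize(a,None,fx=4,fy=4,interpolation=cv2.INTER_CUBIC))
E
```

```text
t 2.6 p [0.5575 0.1649 0.0753] jig [ -4.3 182.   75.3] F [-1.06 -0.47 -0.93] gap 0.0001
offset [ 0.195 -0.125  1.971] dr [0.025 0.105 0.003]
```

View pics/s2.png

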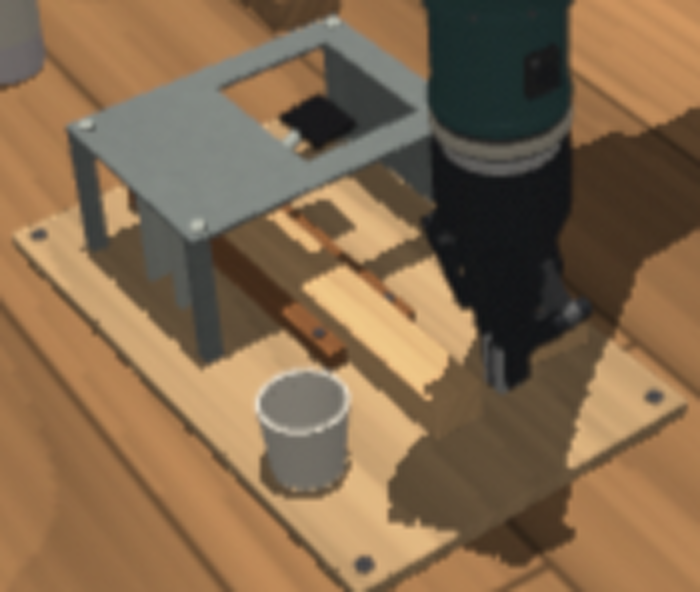

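The fingers are shut about 40 mm beyond the tail (tip near crop (500,390), tail near (460,410)), and everything is clear. Next I'll lower to mid-height and let the arm settle.

Request:
servo_tool(fingers=[1, 1, 1, 1, 1, 1], offset=[[0, 0, 0.7], [0, 0, 1.4], [0, 0, 2.1], [0, 0, 2.1], [0, 0, 2.1], [0, 0, 2.1]], dr=[[0, 0, 0], [0, 0, 0], [0, 0, 0], [0, 0, 0], [0, 0, 0], [0, 0, 0]])

```text
time: 3.15
position: [0.5632, 0.1671, 0.0309]
orientation: [-0.0, 1.0, 0.023, 0.002]
ft_force: [-0.2, 0.2, 0.3]
finger_gap: -0.0003
```

```bash
python3 st.py 0 0.085 0.026
```

```text
t 3.15 p [0.5632 0.1671 0.0309] jig [  1.4 184.   30.9] F [-0.23  0.18  0.33] gap -0.0003
offset [-0.058  3.959  0.194] dr [-0.008 -0.029 -0.001]
```

Request:
servo_tool(fingers=[1, 1, 1, 1, 1, 1, 1, 1, 1, 1], offset=[[0, 0.4, 0.1], [0, 0.8, 0.1], [0, 1.1, 0.1], [0, 1.3, 0.1], [0, 1.5, 0.1], [0, 1.7, 0.1], [0, 1.9, 0.1], [0, 2.1, 0.1], [0, 2.3, 0.1], [0, 2.5, 0.1]], dr=[[0, 0, 0], [0, 0, 0], [0, 0, 0], [0, 0, 0], [0, 0, 0], [0, 0, 0], [0, 0, 0], [0, 0, 0], [0, 0, 0], [0, 0, 0]])

```text
time: 3.98
position: [0.5647, 0.1038, 0.0262]
orientation: [-0.0, 1.0, 0.024, -0.0]
ft_force: [0.3, 1.5, 1.6]
finger_gap: 0.0002
```

```bash
python3 st.py 0 0.085 0.026
```

```text
t 3.98 p [0.5647 0.1038 0.0262] jig [-1.000e-01  1.206e+02  2.620e+01] F [0.33 1.45 1.59] gap 0.0002
offset [0.002 1.426 0.009] dr [-0.001  0.001  0.003]
```

Contact is about 1.5 N, so the batten is sliding. I'll continue slowly.

Request:
servo_tool(fingers=[1, 1, 1, 1, 1, 1, 1, 1, 1, 1], offset=[[0, 0.15, 0], [0, 0.3, 0], [0, 0.45, 0], [0, 0.6, 0], [0, 0.75, 0], [0, 0.9, 0], [0, 1.0, 0], [0, 1.1, 0], [0, 1.2, 0], [0, 1.2, 0]], dr=[[0, 0, 0], [0, 0, 0], [0, 0, 0], [0, 0, 0], [0, 0, 0], [0, 0, 0], [0, 0, 0], [0, 0, 0], [0, 0, 0], [0, 0, 0]])

```text
time: 4.82
position: [0.5661, 0.0733, 0.0262]
orientation: [0.0, 1.0, 0.023, -0.0]
ft_force: [0.5, 0.3, 0.5]
finger_gap: -0.0
```

```bash
python3 st.py 0 0.085 0.026
```

```text
t 4.82 p [0.5661 0.0733 0.0262] jig [-0.1 90.1 26.2] F [0.45 0.27 0.48] gap -0.0
offset [0.004 0.205 0.007] dr [ 0.005  0.003 -0.007]
```

Request:
servo_tool(fingers=[1, 1, 1, 1, 1, 1, 1], offset=[[0, 0.04, 0], [0, 0.08, 0], [0, 0.12, 0], [0, 0.16, 0], [0, 0.2, 0], [0, 0.24, 0], [0, 0.24, 0]], dr=[[0, 0, 0], [0, 0, 0], [0, 0, 0], [0, 0, 0], [0, 0, 0], [0, 0, 0], [0, 0, 0]])

```text
time: 5.4
position: [0.5663, 0.0678, 0.0262]
orientation: [0.0, 1.0, 0.023, -0.0]
ft_force: [-0.0, 0.7, -0.2]
finger_gap: 0.0003
```

Request:
servo_tool(fingers=[1, 1, 1, 1], offset=[[0, 0.04, 0], [0, 0.08, 0], [0, 0.12, 0], [0, 0.12, 0]], dr=[[0, 0, 0], [0, 0, 0], [0, 0, 0], [0, 0, 0]])

```text
time: 5.73
position: [0.5665, 0.0671, 0.0264]
orientation: [-0.001, 1.0, 0.024, 0.0]
ft_force: [-0.7, 5.0, -0.8]
finger_gap: 0.0001
```

```bash
python3 st.py 0 0.085 0.026
python3 - <<'E'
from bench import *
import cv2
a=get_image("top")[155:255,240:390];cv2.imwrite("pics/t3.png",cv2.resize(a,None,fx=5,fy=5,interpolation=cv2.INTER_CUBIC))
E
```

```text
t 5.73 p [0.5665 0.0671 0.0264] jig [-0.  83.9 26.4] F [-0.68  5.03 -0.77] gap 0.0001
offset [ 0.    -0.044  0.016] dr [-0.022 -0.005  0.012]
```

View pics/t3.png

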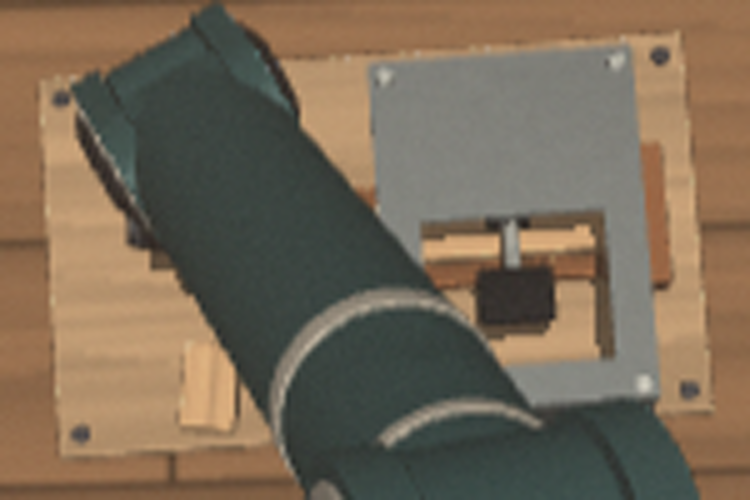

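The force rose to 5 N and the tip stalled at jig y 84, which puts the tail near 70 as expected. Through the window, the batten now reaches the stop side (595,235). I'll nudge it once more, then back off and rise.

Request:
servo_tool(fingers=[1, 1, 1, 1, 1, 1, 1, 1, 1, 1], offset=[[0, 0.05, 0], [0, 0.1, 0], [0, 0.1, 0], [0, 0.1, 0], [0, -0.3, 0], [0, -0.9, 0], [0, -1.2, -0.5], [0, -1.2, -2], [0, -1.2, -3.5], [0, -1.2, -5]], dr=[[0, 0, 0], [0, 0, 0], [0, 0, 0], [0, 0, 0], [0, 0, 0], [0, 0, 0], [0, 0, 0], [0, 0, 0], [0, 0, 0], [0, 0, 0]])

```text
time: 6.62
position: [0.5646, 0.0951, 0.1532]
orientation: [0.0, 1.0, 0.024, -0.001]
ft_force: [0.7, -0.5, 0.3]
finger_gap: 0.0003
```

```bash
python3 st.py -0.055 -0.085 0.18
python3 - <<'E'
from bench import *
import cv2
a=get_image("scene")[200:348,205:380];cv2.imwrite("pics/s4.png",cv2.resize(a,None,fx=4,fy=4,interpolation=cv2.INTER_CUBIC))
E
```

```text
t 6.62 p [0.5646 0.0951 0.1532] jig [ -0.5 112.  153.2] F [ 0.66 -0.51  0.33] gap 0.0003
offset [-2.187  7.877 -1.064] dr [0.007 0.01  0.008]
```

View pics/s4.png

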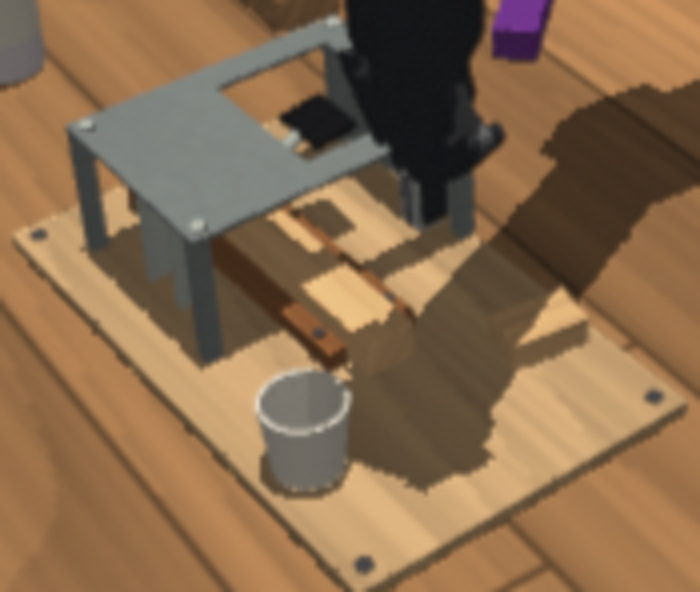

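The batten is seated, with its tail now at crop (385,345). The cup and offcut have not moved. The hand has a projection at about crop (500,130), so I'll work out how far above the tips it sits before entering the window.

Run:
```python
from h import *
q=np.load("q.npy");Jr=R.from_euler('z',q[2]).as_matrix()
for lab,p,px in[("s2",[.5575,.1649,.0753],(590,308)),("s2low",[.5575,.1649,.0753],(565,335)),("s2tip",[.5575,.1649,.0753],(515,392)),("s4",[.5646,.0951,.1532],(503,130)),("s4low",[.5646,.0951,.1532],(485,155)),("s4left",[.5646,.0951,.1532],(348,75))]:
    u=sc(px)
    for x in(-.04,-.02,0,.02):
        r=least_squares(lambda a:proj("scene",np.array(p)+Jr@[x,a[0],a[1]])[0]-u,[0,.05])
        print(lab,"x",x,"jig dy,dz",(r.x*1e3).round())
```

```text
s2 x -0.04 jig dy,dz [27. 55.]
s2 x -0.02 jig dy,dz [50. 80.]
s2 x 0 jig dy,dz [ 73. 106.]
s2 x 0.02 jig dy,dz [ 96. 132.]
s2low x -0.04 jig dy,dz [ 6. 20.]
s2low x -0.02 jig dy,dz [29. 47.]
s2low x 0 jig dy,dz [53. 74.]
s2low x 0.02 jig dy,dz [ 77. 101.]
s2tip x -0.04 jig dy,dz [-42. -59.]
s2tip x -0.02 jig dy,dz [-16. -29.]
s2tip x 0 jig dy,dz [9. 1.]
s2tip x 0.02 jig dy,dz [34. 30.]
s4 x -0.04 jig dy,dz [25. 61.]
s4 x -0.02 jig dy,dz [51. 84.]
s4 x 0 jig dy,dz [ 76. 107.]
s4 x 0.02 jig dy,dz [102. 130.]
s4low x -0.04 jig dy,dz [ 8. 35.]
s4low x -0.02 jig dy,dz [34. 58.]
s4low x 0 jig dy,dz [60. 82.]
s4low x 0.02 jig dy,dz [ 86. 106.]
s4left x -0.04 jig dy,dz [-132.   18.]
s4left x -0.02 jig dy,dz [-100.   43.]
s4left x 0 jig dy,dz [-69.  67.]
s4left x 0.02 jig dy,dz [-38.  92.]
```

The projection is the knuckles, about ±45–60 mm out and 60–95 mm above the tips. They will stay above the roof, because the tips only go about 42 mm below it. Now I'll move over the window.

Request:
servo_tool(fingers=[1, 1, 1, 1, 1, 1, 1, 1, 1, 1], offset=[[0, 0, -0.8], [-0.2, 0.8, -1.2], [-0.5, 1.8, -1.2], [-0.8, 2.8, -1.2], [-1.1, 3.9, -1.2], [-1.4, 5.0, -1.2], [-1.7, 6.1, -1.2], [-2.0, 7.2, -1.2], [-2.19, 7.88, -1.2], [-2.19, 7.88, -1.2]], dr=[[0, 0, 0], [0, 0, 0], [0, 0, 0], [0, 0, 0], [0, 0, 0], [0, 0, 0], [0, 0, 0], [0, 0, 0], [0, 0, 0], [0, 0, 0]])

```text
time: 7.5
position: [0.5184, -0.1097, 0.1818]
orientation: [0.002, 1.0, 0.02, -0.0]
ft_force: [-0.8, -0.0, -1.3]
finger_gap: 0.0003
```

Request:
servo_tool(fingers=[1, 1, 1, 1], offset=[[0, 0, 0.6], [0, 0, 1.2], [0, 0, 1.4], [0, 0, 1.4]], dr=[[0, 0, 0], [0, 0, 0], [0, 0, 0], [0, 0, 0]])

```text
time: 7.83
position: [0.5189, -0.1035, 0.1455]
orientation: [-0.0, 1.0, 0.024, -0.001]
ft_force: [0.3, 1.0, -0.3]
finger_gap: -0.0
```

```bash
python3 st.py -0.055 -0.085 0.1
python3 - <<'E'
from bench import *
import cv2
a=get_image("scene")[140:290,200:375];cv2.imwrite("pics/s5.png",cv2.resize(a,None,fx=4,fy=4,interpolation=cv2.INTER_CUBIC))
E
```

```text
t 7.83 p [ 0.5189 -0.1035  0.1455] jig [-55.5 -84.3 145.5] F [ 0.35  1.01 -0.32] gap -0.0
offset [0.025 0.029 1.821] dr [-0.006  0.022  0.009]
```

View pics/s5.png

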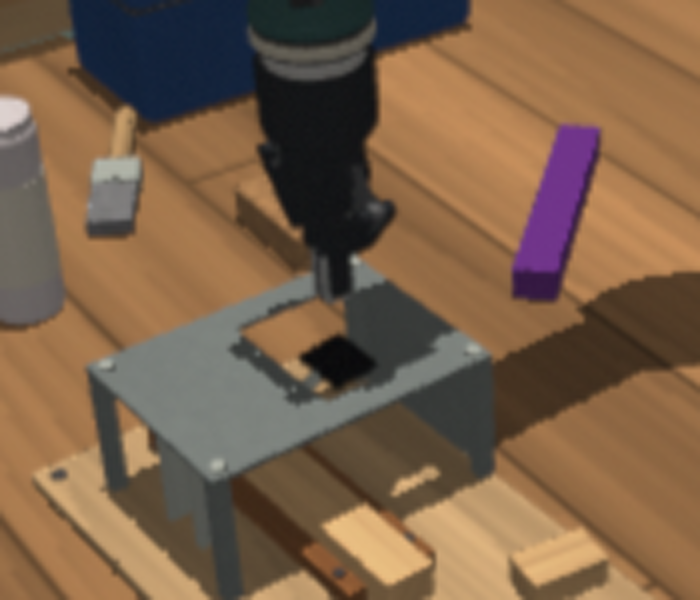

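The tips are at crop (335,295), right above the black paddle at (338,362) and centred on the window. I'll descend to the paddle and press in stages.

Request:
servo_tool(fingers=[1, 1, 1, 1, 1, 1, 1, 1, 1, 1], offset=[[0, 0, 0.5], [0, 0, 1.0], [0, 0, 1.5], [0, 0, 1.7], [0, 0, 1.9], [0, 0, 2.05], [0, 0, 2.2], [0, 0, 2.35], [0, 0, 2.5], [0, 0, 2.6]], dr=[[0, 0, 0], [0, 0, 0], [0, 0, 0], [0, 0, 0], [0, 0, 0], [0, 0, 0], [0, 0, 0], [0, 0, 0], [0, 0, 0], [0, 0, 0]])

```text
time: 8.72
position: [0.5194, -0.1043, 0.081]
orientation: [0.0, 1.0, 0.024, -0.0]
ft_force: [-3.1, 0.3, 3.0]
finger_gap: 0.0005
```

```bash
python3 st.py -0.055 -0.085 0.07
```

```text
t 8.72 p [ 0.5194 -0.1043  0.081 ] jig [-55.  -85.1  81. ] F [-3.1   0.28  2.98] gap 0.0005
offset [ 0.002 -0.005  0.44 ] dr [ 0.002  0.005 -0.   ]
```

Request:
servo_tool(fingers=[1, 1, 1, 1, 1, 1, 1], offset=[[0, 0, 0.06], [0, 0, 0.12], [0, 0, 0.18], [0, 0, 0.24], [0, 0, 0.3], [0, 0, 0.36], [0, 0, 0.36]], dr=[[0, 0, 0], [0, 0, 0], [0, 0, 0], [0, 0, 0], [0, 0, 0], [0, 0, 0], [0, 0, 0]])

```text
time: 9.3
position: [0.5196, -0.1043, 0.0733]
orientation: [0.0, 1.0, 0.024, -0.0]
ft_force: [-6.2, 0.1, 12.9]
finger_gap: -0.0004
```

Request:
servo_tool(fingers=[1, 1, 1, 1], offset=[[0, 0, 0.05], [0, 0, 0.1], [0, 0, 0.15], [0, 0, 0.15]], dr=[[0, 0, 0], [0, 0, 0], [0, 0, 0], [0, 0, 0]])

```text
time: 9.63
position: [0.5197, -0.1044, 0.0727]
orientation: [0.001, 1.0, 0.024, -0.0]
ft_force: [-17.7, -0.0, 42.5]
finger_gap: -0.0001
```

```bash
python3 st.py -0.055 -0.085 0.07
```

```text
t 9.63 p [ 0.5197 -0.1044  0.0727] jig [-54.8 -85.2  72.7] F [-1.768e+01 -4.000e-02  4.254e+01] gap -0.0001
offset [-0.008 -0.008  0.107] dr [0.027 0.008 0.001]
```

The lever hit a firm stop at z 72.7 mm with 42 N, a drop of about 24 mm. I'll retreat straight up and then away.

Request:
servo_tool(fingers=[1, 1, 1, 1, 1, 1, 1, 1, 1, 1], offset=[[0, 0, -0.2], [0, 0, -0.5], [0, 0, -1.2], [0, 0, -2.2], [0, 0, -3.2], [0, 0, -4.4], [0, 0, -5.6], [0, 0, -6.8], [0, 0, -7.5], [0, 0, -7.5]], dr=[[0, 0, 0], [0, 0, 0], [0, 0, 0], [0, 0, 0], [0, 0, 0], [0, 0, 0], [0, 0, 0], [0, 0, 0], [0, 0, 0], [0, 0, 0]])

```text
time: 10.47
position: [0.5228, -0.1044, 0.2605]
orientation: [0.001, 1.0, 0.024, 0.005]
ft_force: [-0.5, 0.4, -0.4]
finger_gap: 0.0
```

Request:
servo_tool(fingers=[1, 1, 1, 1, 1, 1, 1, 1, 1, 1], offset=[[-0.2, 0.8, 0], [-0.5, 1.8, 0], [-0.8, 2.8, 0], [-1.1, 3.8, 0], [-1.4, 4.8, 0], [-1.7, 5.8, 0], [-2, 6.8, 0], [-2.2, 7.5, 0], [-2.2, 7.5, 0], [-2.2, 7.5, 0]], dr=[[0, 0, 0], [0, 0, 0], [0, 0, 0], [0, 0, 0], [0, 0, 0], [0, 0, 0], [0, 0, 0], [0, 0, 0], [0, 0, 0], [0, 0, 0]])

```text
time: 11.3
position: [0.4731, -0.295, 0.2549]
orientation: [-0.0, 1.0, 0.022, -0.0]
ft_force: [0.0, 1.1, 0.6]
finger_gap: -0.0006
```

```bash
python3 st.py
python3 - <<'E'
from bench import *
import cv2,numpy as np
z=lambda a:cv2.resize(a,(700,None) if 0 else None,fx=4,fy=4,interpolation=cv2.INTER_CUBIC)
a=z(get_image("scene")[205:340,205:300]);b=z(get_image("top")[160:250,245:350])
b=get_image("top")[155:255,245:390];b=cv2.resize(b,(400,276),interpolation=cv2.INTER_CUBIC)
c=np.zeros((max(a.shape[0],276),a.shape[1]+400,3),np.uint8);c[:a.shape[0],:a.shape[1]]=a;c[:276,a.shape[1]:]=b
cv2.imwrite("pics/f6.png",c)
E
```

```text
t 11.3 p [ 0.4731 -0.295   0.2549] jig [-110.3 -273.4  254.9] F [0.   1.05 0.55] gap -0.0006
```

View pics/f6.png

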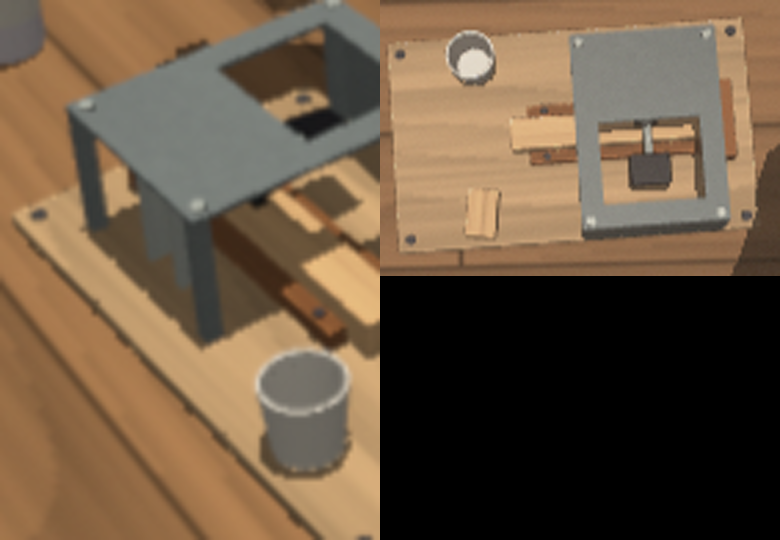

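Run:
```python
from h import *
q=np.load("q.npy");Jr=R.from_euler('z',q[2]).as_matrix()
for X in([.018,.07,.0385],[-.018,.07,.0385]):
    u=proj("top",np.array([q[0],q[1],0])+Jr@X)[0];print(u, "in picture",380+(u[0]-245)*2.76,(u[1]-155)*2.76)
print(finish_job())
```

```text
[291.49716509 197.56865976] in picture 508.332175654416 117.48950092942378
[292.21904499 208.75570861] in picture 510.3245641831621 148.36575577132248
the job is handed in; nothing more can be done
None
```

The batten is up against the end stop and the clamp lever is pressed down and stayed down. I handed the job in at about 11 s.

- **Batten:** I pushed it about 70 mm by its free end with the shut fingertips. Sliding took at most about 1.5 N. It then stalled at 5 N with its tail at jig y of about 70 mm. In the last picture the tail edge is within about 1 pixel of where it should be when fully seated.
- **Clamp lever:** I reached down through the middle of the window and pressed the paddle about 24 mm to a firm stop at 42 N. After the hand withdrew, the last picture shows the paddle still down. I judged the lever angle from the stop and the picture, since no direct reading is available.
- **Guard:** No reading looked like a touch. While pressing, the wrist also felt a sideways force of up to 18 N along x. I took this as friction on the tilting paddle, because the hand was within 1 mm of the window centre.
- **Rest of the scene:** In the last picture the cup and offcut are where they were, and the hand is well clear. I didn't re-check the objects farther out on the bench at the end.

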